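# Hand out the stacked sample tins

## Robot

A 6-joint arm with a two-finger parallel gripper is mounted at the origin on the work surface. World frame = base frame: x ahead of the robot, y to its left, z up, the work surface at z = 0. Lengths are in mm, angles in rad, forces in N, time in s.
With the tool pointing down it reaches from about 250 to 775 mm from the base axis. Payload 4 kg.
Tool frame: the origin (TCP) lies at the very end of the fingers, on their centre line; the grasp point (between the pads) lies 19 mm behind it (ctrl.pinch_z is the distance from the TCP to the grasp point, in mm); z points along the fingers, y is the direction in which the jaws open and shut (so a half turn about z gives the same grasp; the last joint's range is limited). The gripper opens to 85 mm and grips with 20 to 120 N. Pads are 22 mm wide; open, the fingers measure 114 mm over their backs; the gripper's body (76 mm by 85 mm) begins 54 mm behind the grasp point. The pads swing forward as they close: fully open they stand 13 mm farther back than shut.
Start: joints at [1.093, 0.087, 1.371, -0, 1.684, -0.103], TCP at [201.357, 511.833, 231.341] pointing down, gripper open.
Joint ranges: [-3.1, 3.1], [-0.76, 2.03], [0.27, 2.55], [-1.08, 4.22], [0.17, 2.65], [-2.57, 2.57]. Speed limits (rad/s): [2.79, 2.79, 3.14, 3.14, 3.14, 3.14].

## Interface

Orientations are given as a unit quaternion [x, y, z, w].
In Python, from station import ctrl gives the robot as it stands.
- The arm moves only by the tool servo_tool, never from a script. Its argument "commands" is a list of rows, each a list of 3 entries, a list of its own where there are three numbers: the finger opening in mm, from 0 to 85.4, then the shift along the world's x, y, z in mm, then the turn about the world's z in degrees. In form: [[gripper, [dx, dy, dz], yaw], ...]. A call has 1 to 8 rows; each row is the pose to reach, as a shift and turn from the pose commanded when the call began; what a row does not reach only later rows make up. A row lasts 1/10 s, in which the tool goes at most 50 mm and 8.59 degrees, less where a joint would pass 70% of its speed; a pose out of reach is approached as far as the arm can. A call with a gripper value outside its range is refused whole. The fingers move at their own pace and stop on an object; the grip force is fixed at half the most. Time passes only in rows, so rows that repeat a pose let the fingers close. It gives the time, the measured TCP pose, the force and the opening at its end, in the units of the state.
- ctrl.state(): the state, without advancing time (a new reading comes with each control period).
- ctrl.read_camera(name): name is "side" or "top"; returns (picture, depth): 384x512x3 uint8, blue, green, red; 384x512 float32, mm along the optical axis (not along the pixel's ray), 0 where there is no reading.
- ctrl.camera_model(name): a dict with "fx", "fy", "cx", "cy" (pixels), "R" (3x3) and "t" (3): a world point X has camera coordinates R X + t. Camera axes: x right, y down, z forward; pixel columns grow to the right and rows downward; lengths in mm; the calibration is good to about 2 mm. A picture is of the moment at which its call begins. camera_model takes no time and is no camera call.
- ctrl.finish_job(): hands the job in, once; it reports no verdict.
The state is a dict: "clock": time; "joint_pos": joint angles; "qvel": joint speeds; "tau": joint torques, N m; "tcp_pos": TCP position; "ee_rot": TCP orientation; "force": force on the tool from outside, world axes, zero at the start; "torque": the same for the moment, N m; "opening": finger opening in mm.
Only numpy, scipy, OpenCV 4.12 (cv2) and the standard library are available. Lean on these libraries where they do the work, as an engineer would, in place of code of your own. Each camera call takes 0.05 s, during which the arm holds its last target.

## Task

Take the two stacks of sample tins apart and stand each tin, lid up, in the middle of its own place: the small red-lidded tin on the pan of the balance, the small white-lidded tin on the dark plate of the blue hotplate, the large blue-lidded tin on the wire cooling rack, and the large yellow-lidded tin in the white tray. Keep the tins upright the whole way, and leave the amber bottle and the glass beaker where they stand.

Things in the scene. Friction and masses are not known exactly. Their poses are not given: they have to be found in the camera images.
- tin_red: small round flat-topped steel sample tin with a red lid: 42 mm diameter, 36 mm high, about 0.09 kg, closed and straight-sided. It starts standing loose on the lid of one of the two large tins (underside 45 mm above the table). Origin at the centre of its underside, z up along its axis
- tin_white: small round flat-topped steel sample tin with a white lid: 42 mm diameter, 36 mm high, about 0.09 kg, closed and straight-sided. It starts standing loose on the lid of one of the two large tins (underside 45 mm above the table). Origin at the centre of its underside, z up along its axis
- tin_blue: large round flat-topped steel sample tin with a blue lid: 64 mm diameter, 45 mm high, about 0.24 kg, closed and straight-sided. It starts standing on the table with one of the small tins on its lid (either of them); seen from above its lid shows as a ring round the small tin. Origin at the centre of its underside, z up along its axis
- tin_yellow: large round flat-topped steel sample tin with a yellow lid: 64 mm diameter, 45 mm high, about 0.24 kg, closed and straight-sided. It starts standing on the table with one of the small tins on its lid (either of them); seen from above its lid shows as a ring round the small tin. Origin at the centre of its underside, z up along its axis
- balance: small grey laboratory balance, housing 130 mm (x) by 116 mm (y), 26 mm high, with a round steel pan of 90 mm diameter whose flat top is 34 mm above the table; display at its front edge. The pan does not give. Fixed to the table; it may be turned a little. Origin at table height directly below the centre of the pan; x points to its back, z up
- hotplate: small blue hotplate (cold), housing 130 mm (x) by 116 mm (y), 50 mm high, with a flat dark square plate of 96 mm on top, its surface 58 mm above the table; knob and an orange strip at its front. Fixed to the table; it may be turned a little. Origin at table height directly below the centre of the dark plate; x points to its back, z up
- rack: steel wire cooling rack, about 117 mm square, nine parallel 5 mm bars 14 mm apart whose tops are 25 mm above the table. Fixed to the table; it may be turned a little. Origin at table height directly below the centre of the rack; x points to its back, z up
- tray: white shallow tray, 120 mm square outside, walls 3 mm thick and 8 mm high over the table, inner floor 3 mm above the table. Fixed to the table; it may be turned a little. Origin at table height directly below the centre of the tray; x points to its back, z up
- bottle: bystander, to be left alone: upright amber glass bottle with a white cap, 54 mm diameter, 120 mm high; loose. Origin at the centre of its underside
- beaker: bystander, to be left alone: upright clear glass beaker, 64 mm diameter, 80 mm high; loose. Origin at the centre of its underside
There are look-alikes about, which are no part of the job. Leave any green or turquoise look-alike of the tin_red alone. What is shaped like the tin_white but green is not meant.

How it is judged:
By the outcome, as a careful person would: the job done as asked, in the order asked, and still so for the second after the job is handed in, with the robot touching nothing.
It also fails if it takes over 112 s, if anything falls off the work surface, if the arm or the gripper's body presses on something with over 40 N, if the wrist force passes 120 N, or if a joint passes its speed limit or range.

## Working session

There is one attempt and no reset: what is moved stays moved. The work goes in short steps, Python scripts to look and compute and a tool call to move; the robot and the scene stay as the last step left them, time stands still between calls to the robot, and variables do not carry over. Pictures are saved under pics/ and viewed, and the job is handed in when it is done.

Besides the shell and the picture viewer there is one more tool, called after "Emit:" as a command line: name --argument value ..., lists and objects as JSON in quotes. servo_tool: Moves the arm, as the interface text tells. Its arguments: {"type":"object","properties":{"commands":{"type":"array"}},"required":["commands"]}

```bash
mkdir -p pics; ls; python3 - <<'E'
from station import ctrl
import cv2,numpy as np
for n in("top","side"):
    im,d=ctrl.read_camera(n); cv2.imwrite(f"pics/{n}0.png",im); np.save(f"pics/{n}0.npy",d)
    m=ctrl.camera_model(n); print(n,{k:np.round(v,3).tolist() for k,v in m.items()})
s=ctrl.state(); print(s["clock"],s["tcp_pos"],s["ee_rot"],s["opening"],s["force"],ctrl.pinch_z)
E
```

```text
pics
top {'fx': 389.021, 'fy': 389.021, 'cx': 253.314, 'cy': 191.099, 'R': [[0.014, -1.0, 0.021], [-0.995, -0.016, -0.098], [0.098, -0.019, -0.995]], 't': [-20.138, 501.831, 944.618]}
side {'fx': 357.852, 'fy': 357.852, 'cx': 258.947, 'cy': 189.83, 'R': [[0.712, -0.702, -0.003], [-0.479, -0.483, -0.733], [0.513, 0.524, -0.68]], 't': [-352.946, 271.131, 543.875]}
0.1 [201.14206673 511.42159444 230.22754334] [ 1.86314985e-01  9.82489533e-01 -9.78671324e-04 -2.93195070e-04] 85.51502195078702 [-0.83140469  0.37714422 -0.09995832] 18.700000000000003
```

View pics/top0.png

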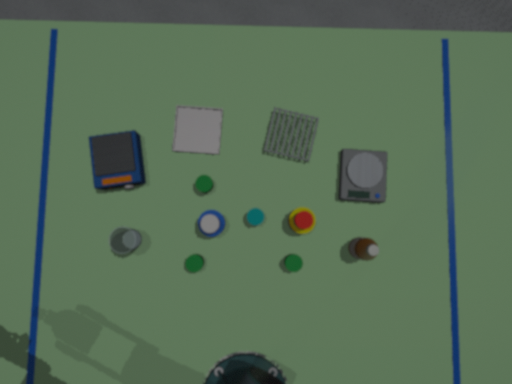

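View pics/side0.png

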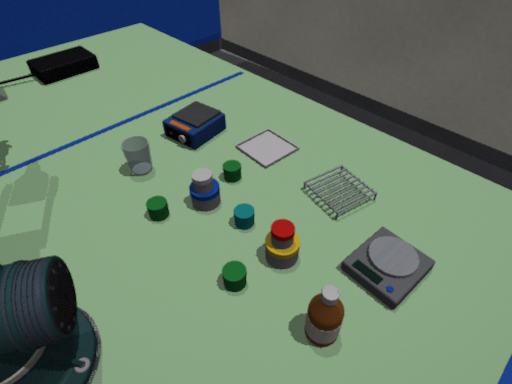

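The top picture shows the red-on-yellow stack at (303,221) and the white-on-blue stack at (211,224). The look-alikes are green at (204,184), (195,263) and (292,263), and turquoise at (256,217). The red and white lids on the stacks are the ones meant. Places: hotplate (117,160), tray (199,130), rack (290,136), balance (364,175). Beaker (127,240), bottle (366,249). I'll check this in a crop and measure.

```bash
cat > h.py <<'E'
from station import ctrl
import cv2,numpy as np
def toplane(n,uv,z):
    m=ctrl.camera_model(n);R=np.array(m["R"]);t=np.array(m["t"]);C=-R.T@t
    uv=np.atleast_2d(uv).astype(float)
    r=np.c_[(uv[:,0]-m["cx"])/m["fx"],(uv[:,1]-m["cy"])/m["fy"],np.ones(len(uv))]@R
    return (C+r*((z-C[2])/r[:,2])[:,None])
def cloud(n,d):
    m=ctrl.camera_model(n);R=np.array(m["R"]);t=np.array(m["t"])
    v,u=np.mgrid[:384,:512]
    P=np.stack([(u-m["cx"])/m["fx"]*d,(v-m["cy"])/m["fy"]*d,d],-1)
    return (P-t)@R
E
python3 - <<'E'
from h import *
im=cv2.imread("pics/top0.png");d=np.load("pics/top0.npy");P=cloud("top",d)
cv2.imwrite("pics/crop0.png",cv2.resize(im[90:280,80:400],None,fx=2.5,fy=2.5,interpolation=cv2.INTER_CUBIC)[:600,:800])
hs=cv2.cvtColor(im,cv2.COLOR_BGR2HSV)
def box(u,v,r): 
    m=np.zeros((384,512),bool);m[v-r:v+r+1,u-r:u+r+1]=1;return m
for nm,(u,v),r,zl,zh in [("red",(303,221),16,70,95),("white",(211,224),16,70,95),("yel",(303,221),20,36,55),("blue",(211,224),20,36,55),("bal",(364,175),35,29,45),("hot",(117,160),35,53,70),("rack",(290,136),35,15,35),("tray",(199,130),32,5,12),("bottle",(366,249),20,100,130),("beaker",(127,240),22,60,90),("g1",(204,184),14,25,45),("tq",(256,217),14,25,45),("g2",(195,263),14,25,45),("g3",(292,263),14,25,45)]:
    m=box(u,v,r)&(P[...,2]>zl)&(P[...,2]<zh)&(d>0)
    p=P[m]
    if len(p)<5: print(nm,len(p));continue
    vv,uu=np.nonzero(m)
    rect=cv2.minAreaRect(p[:,:2].astype(np.float32)); c,rr=cv2.minEnclosingCircle(p[:,:2].astype(np.float32))
    print(nm,len(p),"mean",p.mean(0).round(1),"z50",np.median(p[:,2]).round(1),"rect",np.round(rect[0],1),np.round(rect[1],1),round(rect[2],1),"circ",np.round(c,1),round(rr,1))
E
```

```text
red 275 mean [ 430.9 -129.9   80.9] z50 81.1 rect [ 430.6 -129.7] [41.6 41.6] 48.6 circ [ 431.1 -130.4] 21.7
white 273 mean [418.9  89.1  80.8] z50 80.9 rect [419.3  88.7] [39.4 41.4] 0.8 circ [418.9  89.1] 21.5
yel 289 mean [ 429.9 -127.9   44.9] z50 44.8 rect [ 430.7 -131.4] [63.2 63.5] 43.6 circ [ 430.9 -131.9] 32.7
blue 302 mean [421.6  85.8  45. ] z50 45.1 rect [421.1  89.1] [62.7 63. ] 1.2 circ [420.6  89. ] 32.6
bal 1051 mean [ 555.9 -289.8   33.5] z50 33.6 rect [ 546.  -290.6] [104.  121.6] 84.1 circ [ 543.6 -286.3] 73.2
hot 1577 mean [582.9 328.3  57.4] z50 57.3 rect [572.  328.5] [120.1 100.5] 8.9 circ [579.2 327.2] 69.9
rack 887 mean [ 648.9 -106.4   23.7] z50 23.7 rect [ 649.6 -106.8] [117.  116.7] 77.3 circ [ 649.6 -106.5] 80.9
tray 392 mean [660.1 131.9   6.8] z50 6.5 rect [648.1 126.9] [135.1 145.9] 87.6 circ [660.2 126.8] 88.4
bottle 118 mean [ 365.1 -277.9  118.7] z50 119.7 rect [ 365.1 -279.2] [22.4 24.5] 1.4 circ [ 365.  -279.6] 12.7
beaker 235 mean [378.7 294.3  74.1] z50 76.3 rect [378.5 289.5] [59.6 61.8] 0.8 circ [378.5 289.8] 31.7
g1 246 mean [517.8 110.   35.9] z50 36.0 rect [518.  110.1] [42.1 41.4] 27.6 circ [518.2 110.2] 21.7
tq 245 mean [438.4 -17.9  36.1] z50 36.2 rect [438.6 -18.4] [41.5 41.6] 45.8 circ [438.5 -18.1] 21.4
g2 264 mean [323.9 128.   35.7] z50 35.8 rect [324.1 128.7] [41.2 42.6] 44.2 circ [323.7 128.6] 21.7
g3 259 mean [ 327.3 -112.    35.9] z50 36.1 rect [ 327.2 -112. ] [42.8 41.7] 2.1 circ [ 327.4 -112.5] 21.8
```

View pics/crop0.png

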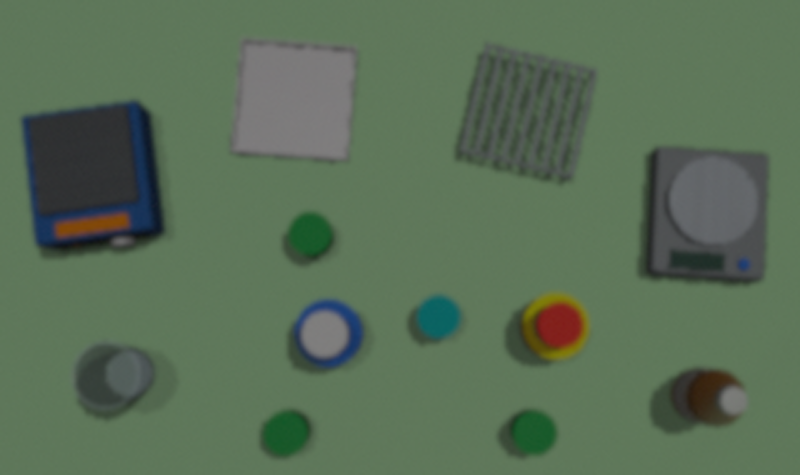

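The crop confirms it: a white lid inside a blue ring (left), a red lid inside a yellow ring (right), and all the look-alikes standing on the table. Next I'll refine the place centres and cross-check with the side camera.

```bash
python3 - <<'E'
from h import *
def seg(n,u,v,r,f,lab,z):
    im=cv2.imread(f"pics/{n}0.png");hs=cv2.cvtColor(im,cv2.COLOR_BGR2HSV).astype(int)
    m=np.zeros((384,512),np.uint8);sl=np.s_[v-r:v+r+1,u-r:u+r+1]
    m[sl]=f(hs[...,0],hs[...,1],hs[...,2])[sl]
    k,L,st,_=cv2.connectedComponentsWithStats(m); 
    i=1+np.argmax(st[1:,4]); m=(L==i).astype(np.uint8)
    c=max(cv2.findContours(m,0,1)[0],key=cv2.contourArea)
    cnt=toplane(n,c[:,0],z)[:,:2].astype(np.float32)
    h=cv2.convexHull(cnt); rect=cv2.minAreaRect(h);cc,rr=cv2.minEnclosingCircle(h)
    M=cv2.moments(h)
    print(n,lab,st[i,4],"mom",round(M['m10']/M['m00'],1),round(M['m01']/M['m00'],1),"rect",np.round(rect[0],1),np.round(rect[1],1),round(rect[2],1),"circ",np.round(cc,1),round(rr,1))
for n,uv in(("top",[(303,221),(211,224),(303,221),(211,224),(117,158),(199,130),(364,170)]),("side",[(283,230),(202,178),(283,245),(205,190),(197,114),(267,148),(394,256)])):
    im=cv2.imread(f"pics/{n}0.png");hs=cv2.cvtColor(im,cv2.COLOR_BGR2HSV)
    print([hs[v,u].tolist() for u,v in uv])
    seg(n,*uv[0],18,lambda h,s,v:((h<10)|(h>170))&(s>150),"red",81 if n=="top" else 81)
    seg(n,*uv[2],24,lambda h,s,v:(h>18)&(h<36)&(s>150),"yellow",45)
    seg(n,*uv[3],24,lambda h,s,v:(h>105)&(h<130)&(s>130),"blue",45)
    seg(n,*uv[5],34,lambda h,s,v:(s<45)&(v>110),"tray",8)
    seg(n,*uv[4],34,lambda h,s,v:(s<70)&(v<90),"hot",58)
    seg(n,*uv[6],30,lambda h,s,v:(s<60)&(v>115),"pan",34)
# top depth based on pan: z>31
d=np.load("pics/top0.npy");P=cloud("top",d)
for n,c in(("top",(555,-290)),("side",(555,-290))):
    P=cloud(n,np.load(f"pics/{n}0.npy"))
    for lab,c,zl,zh,r in(("pan",(560,-290),31,38,55),("hot",(583,328),55,61,60),("red",(431,-130),75,87,30),("white",(419,89),75,87,30),("yel",(431,-130),40,50,40),("blue",(420,89),40,50,40),("rack",(650,-107),18,30,90),("tray",(650,127),1.5,12,75)):
        m=(np.abs(P[...,0]-c[0])<r)&(np.abs(P[...,1]-c[1])<r)&(P[...,2]>zl)&(P[...,2]<zh)
        p=P[m]; x=p[:,:2].astype(np.float32);rc=cv2.minAreaRect(x);cc,rr=cv2.minEnclosingCircle(x)
        print(n,lab,len(p),p.mean(0).round(1),np.round(rc[0],1),np.round(rc[1],1),round(rc[2],1),np.round(cc,1),round(rr,1))
E
```

```text
[[1, 198, 129], [0, 2, 126], [1, 198, 129], [0, 2, 126], [100, 15, 51], [0, 2, 124], [100, 14, 106]]
top red 233 mom 431.0 -128.1 rect [ 431.2 -128.2] [37.2 39.9] 14.7 circ [ 430.9 -127.8] 20.6
top yellow 254 mom 431.0 -130.4 rect [ 430.4 -130.1] [60.6 61.1] 0.8 circ [ 431.4 -130.2] 32.0
top blue 178 mom 421.9 88.6 rect [422.8  87.2] [61.2 57.6] 33.9 circ [421.5  89.4] 31.9
top tray 1917 mom 659.2 133.1 rect [659.7 133.8] [123.6 111.6] 86.9 circ [657.8 133.7] 75.9
top hot 1490 mom 586.2 328.0 rect [586.7 328.6] [97.3 92.9] 9.1 circ [586.2 328.9] 64.1Traceback (most recent call last):
  File "<stdin>", line 21, in <module>
  File "<stdin>", line 12, in seg
ZeroDivisionError: float division by zero
```

```bash
python3 - <<'E'
from h import *
for n in("top","side"):
    im=cv2.imread(f"pics/{n}0.png");hs=cv2.cvtColor(im,cv2.COLOR_BGR2HSV).astype(int)
    P=cloud(n,np.load(f"pics/{n}0.npy"));H,S,V=hs[...,0],hs[...,1],hs[...,2]
    for lab,c,zl,zh,r,f in(("pan",(560,-290),30.5,38,55,V>75),("hot",(586,328),54,61,62,(S<70)),("red",(431,-130),72,87,30,V>0),("white",(419,89),72,87,30,V>0),("yel",(431,-130),40,50,40,V>0),("blue",(420,89),40,50,40,V>0),("rack",(650,-107),18,30,90,V>0),("tray",(658,130),-3,14,75,(S<50)&(V>85))):
        m=(np.abs(P[...,0]-c[0])<r)&(np.abs(P[...,1]-c[1])<r)&(P[...,2]>zl)&(P[...,2]<zh)&f
        p=P[m]; x=p[:,:2].astype(np.float32);rc=cv2.minAreaRect(x);cc,rr=cv2.minEnclosingCircle(x)
        print(n,lab,len(p),p.mean(0).round(1),"rect",np.round(rc[0],1),np.round(rc[1],1),round(rc[2],1),"circ",np.round(cc,1),round(rr,1))
E
```

```text
top pan 959 [ 558.3 -290.3   33.8] rect [ 556.  -293.3] [94.9 94.3] 82.8 circ [ 558.1 -287.9] 61.9
top hot 1413 [584.4 328.4  57.4] rect [585.  328.7] [93.6 93.6] 9.5 circ [584.1 328.1] 63.1
top red 273 [ 430.9 -130.    81. ] rect [ 430.6 -129.7] [41.6 41.6] 48.6 circ [ 431.1 -130.4] 21.7
top white 272 [418.9  89.2  80.8] rect [419.3  89.5] [39.4 39.9] 0.8 circ [418.9  89.1] 21.5
top yel 280 [ 429.8 -128.4   44.8] rect [ 430.7 -131.4] [63.2 63.5] 43.6 circ [ 430.9 -131.9] 32.7
top blue 300 [421.7  86.   45.1] rect [421.1  89.1] [62.7 63. ] 1.2 circ [420.6  89. ] 32.6
top rack 879 [ 649.  -106.5   23.8] rect [ 649.6 -106.8] [117.  116.7] 77.3 circ [ 649.6 -106.5] 80.9
top tray 2300 [662.2 134.1   2.9] rect [663.6 134.8] [126.5 128.3] 86.9 circ [662.7 134.9] 85.5
side pan 1543 [ 554.3 -289.    35. ] rect [ 555.3 -287.7] [88.4 88.1] 0.5 circ [ 556.  -287.7] 45.5
side hot 635 [577.2 327.5  59.5] rect [580.9 331.4] [98.3 98.7] 10.3 circ [579.9 330.7] 66.3
side red 433 [ 425.5 -129.9   81.5] rect [ 427.4 -128.1] [43.7 42.8] 41.7 circ [ 427.7 -127.2] 22.8
side white 295 [413.3  88.5  81.6] rect [415.1  92. ] [42.8 41.9] 74.6 circ [415.6  91.6] 22.9
side yel 420 [ 418.5 -138.    46.2] rect [ 423.8 -133.3] [54.8 63.7] 42.5 circ [ 427.  -129.3] 33.3
side blue 288 [411.5  79.4  46.3] rect [414.9  86.2] [54.5 64.3] 63.8 circ [418.4  90.7] 33.8
side rack 983 [ 642.9 -105.1   24.9] rect [ 646.7 -103.5] [118.4 117.7] 77.5 circ [ 646.4 -103.9] 80.8
side tray 1361 [659.3 135.1   5.3] rect [663.3 136.6] [126.4 134.3] 87.8 circ [662.  137.9] 90.4
```

Emit:
servo_tool --commands '[[85,[15,-42,0],0],[85,[31,-88,0],0],[85,[47,-134,0],0],[85,[64,-180,0],0],[85,[80,-226,0],0],[85,[97,-272,0],0],[85,[113,-318,0],0],[85,[130,-366,0],0]]'

```text
clock: 0.9
tcp_pos: [330.9, 144.9, 231.0]
ee_rot: [0.186, 0.983, 0.0, 0.0]
force: [1.1, 0.4, 0.9]
opening: 85.3
```

Emit:
servo_tool --commands '[[85,[16,-46,0],0],[85,[33,-92,-10],0],[85,[50,-138,-30],0],[85,[66,-184,-50],0],[85,[82,-230,-70],0],[85,[98,-275,-90],0],[85,[98,-275,-110],0],[85,[98,-275,-110],0]]'

```text
clock: 1.7
tcp_pos: [426.5, -128.8, 117.1]
ee_rot: [0.188, 0.982, 0.001, -0.005]
force: [-0.0, 1.1, -0.7]
opening: 85.3
```

```bash
python3 - <<'E'
from h import *
im=cv2.imread("pics/top0.png")
cv2.imwrite("pics/tray0.png",cv2.resize(im[95:170,160:260],None,fx=8,fy=8,interpolation=cv2.INTER_CUBIC))
s=ctrl.state();print(s["clock"],s["tcp_pos"].round(2) if hasattr(s["tcp_pos"],'round') else s["tcp_pos"])
im,d=ctrl.read_camera("side");cv2.imwrite("pics/side1.png",im)
E
```

```text
1.7 [ 426.5 -128.8  117.1]
```

View pics/tray0.png

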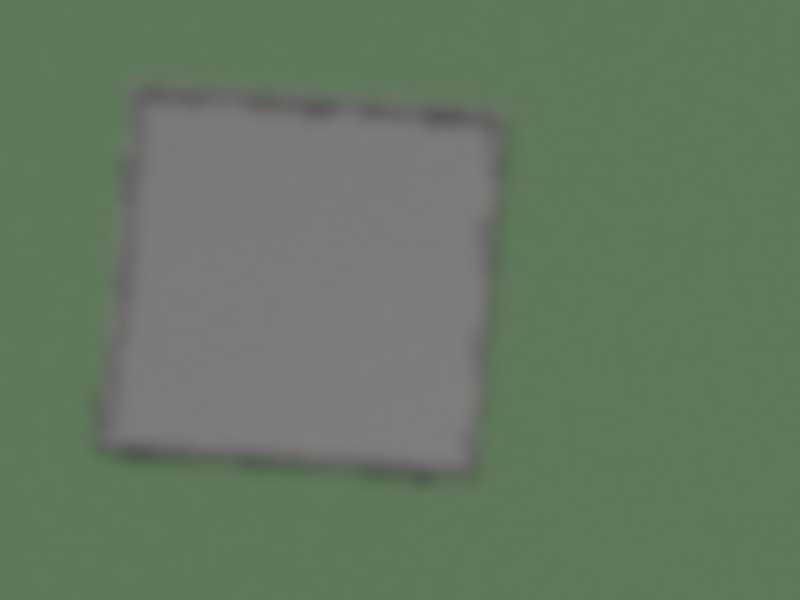

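View pics/side1.png

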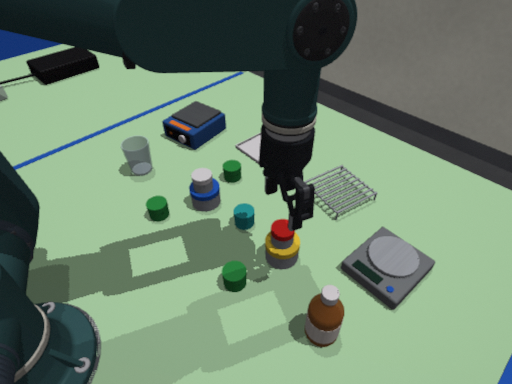

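Tray edge corners in the crop are at about (135,88), (502,110), (100,450) and (477,478). The side picture shows the open gripper over the red stack at (283,230).

```bash
python3 - <<'E'
from h import *
c=np.array([[135,88],[502,110],[100,450],[477,478.]]);uv=(c+.5)/8-.5+[160,95]
p=toplane("top",uv,6);print(p.round(1),p.mean(0).round(1))
s=ctrl.state();print(s["clock"],s["tcp_pos"],s["qvel"],s["force"])
E
```

```text
[[722.9 189.3   6. ]
 [718.1  70.7   6. ]
 [604.  196.4   6. ]
 [597.1  76.    6. ]] [660.5 133.1   6. ]
1.75 [ 427.38859593 -128.06053451  119.18959231] [ 0.03397497 -0.0451919  -0.03832959  0.00402366  0.007235    0.00167852] [-1.23242941  0.42340742 -0.35836406]
```

Emit:
servo_tool --commands '[[85,[0,0,-12],0],[85,[0,0,-24],0],[85,[0,0,-36],0],[85,[0,0,-36],0]]'

```text
clock: 2.15
tcp_pos: [427.6, -126.9, 83.3]
ee_rot: [0.186, 0.983, 0.001, -0.002]
force: [0.5, -1.1, -0.8]
opening: 85.2
```

Emit:
servo_tool --commands '[[85,[2,-2,-8],0],[85,[2,-2,-18],0],[85,[2,-2,-28],0],[85,[2,-2,-33],0],[85,[2,-2,-33],0]]'

```text
clock: 2.65
tcp_pos: [430.2, -130.0, 51.0]
ee_rot: [0.186, 0.982, 0.0, -0.001]
force: [0.4, 0.8, 0.5]
opening: 85.0
```

Emit:
servo_tool --commands '[[40,[0,0,0],0],[40,[0,0,0],0],[40,[0,0,0],0],[40,[0,0,0],0],[40,[0,0,0],0],[40,[0,0,0],0]]'

```text
clock: 3.25
tcp_pos: [431.6, -130.5, 53.1]
ee_rot: [0.186, 0.982, -0.0, 0.001]
force: [-0.4, 0.7, 3.0]
opening: 40.8
```

Emit:
servo_tool --commands '[[20,[0,0,0],0],[20,[0,0,0],0],[20,[0,0,0],0]]'

```text
clock: 3.55
tcp_pos: [431.7, -130.5, 53.2]
ee_rot: [0.186, 0.982, -0.0, 0.001]
force: [0.0, 0.8, 6.4]
opening: 40.3
```

```bash
python3 - <<'E'
from h import *
im,d=ctrl.read_camera("side");cv2.imwrite("pics/side2.png",cv2.resize(im[130:320,180:430],None,fx=3,fy=3,interpolation=cv2.INTER_CUBIC))
E
```

```text
(no output)
```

View pics/side2.png

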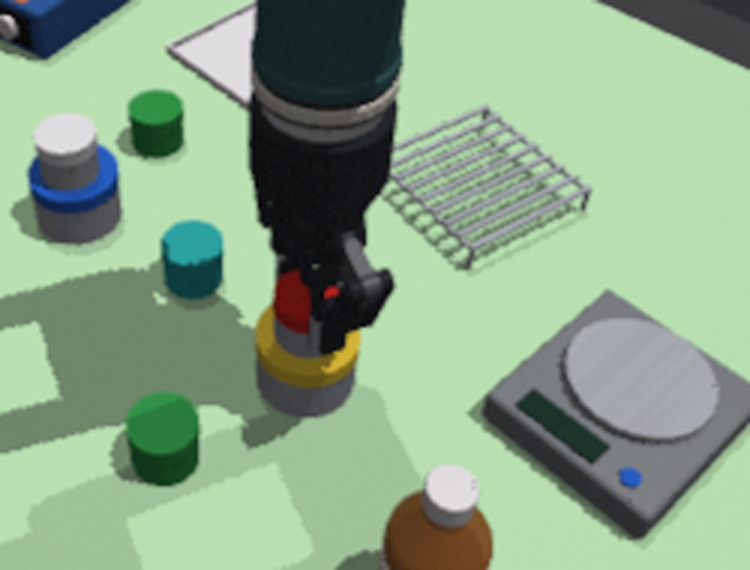

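The red tin is gripped at (320,300) in the crop. Lifting it now.

Emit:
servo_tool --commands '[[20,[0,0,5],0],[20,[0,0,12],0],[20,[0,0,22],0],[20,[0,0,35],0],[20,[0,0,50],0],[20,[0,0,60],0],[20,[0,0,60],0],[20,[0,0,60],0]]'

```text
clock: 4.4
tcp_pos: [431.1, -130.3, 112.6]
ee_rot: [0.186, 0.982, -0.0, 0.0]
force: [0.0, -0.3, -0.5]
opening: 40.4
```

```bash
python3 - <<'E'
from h import *
im,d=ctrl.read_camera("side");cv2.imwrite("pics/side3.png",cv2.resize(im[90:300,180:430],None,fx=2.8,fy=2.8,interpolation=cv2.INTER_CUBIC))
s=ctrl.state();print(s["tcp_pos"],s["force"],s["opening"])
E
```

```text
[ 430.70400144 -130.15222502  111.92006598] [-0.27561376 -0.52506991 -1.49143379] 40.156760596965796
```

View pics/side3.png

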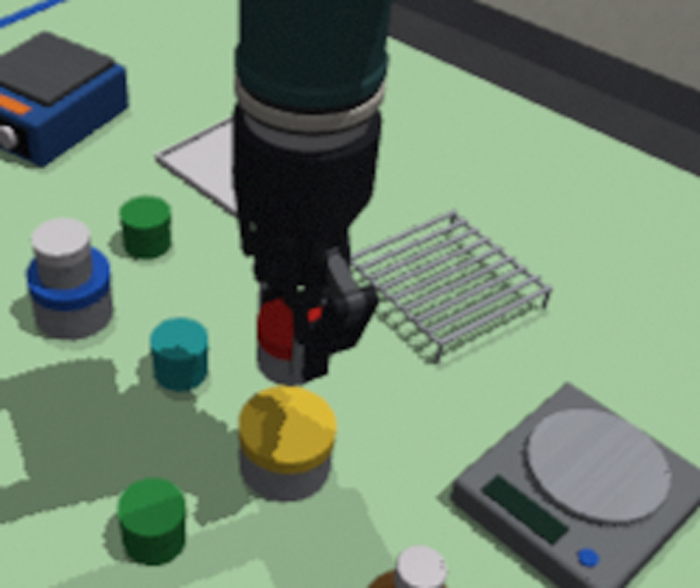

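The red tin is held upright and the yellow one stayed put. Carrying it to the balance.

Emit:
servo_tool --commands '[[20,[10,-12,5],0],[20,[30,-37,5],0],[20,[54,-67,5],0],[20,[78,-97,0],0],[20,[102,-127,0],0],[20,[120,-149,0],0],[20,[127,-159,0],0],[20,[127,-159,0],0]]'

```text
clock: 5.25
tcp_pos: [557.8, -289.9, 110.8]
ee_rot: [0.187, 0.982, 0.0, -0.001]
force: [-0.2, 0.2, -0.6]
opening: 40.7
```

Emit:
servo_tool --commands '[[20,[0,0,-10],0],[20,[0,0,-25],0],[20,[0,0,-40],0],[20,[0,0,-52],0],[20,[0,0,-60],0],[20,[0,0,-60],0],[20,[0,0,-60],0]]'

```text
clock: 5.95
tcp_pos: [558.1, -289.3, 52.3]
ee_rot: [0.186, 0.982, 0.0, 0.0]
force: [1.3, 0.4, -0.8]
opening: 40.2
```

```bash
python3 - <<'E'
from h import *
s=ctrl.state();print(s["clock"],s["tcp_pos"],s["force"],s["opening"])
im,d=ctrl.read_camera("side");cv2.imwrite("pics/side4.png",cv2.resize(im[130:320,290:490],None,fx=3,fy=3,interpolation=cv2.INTER_CUBIC))
E
```

```text
5.95 [ 558.11494781 -289.28628296   52.32585518] [ 1.25062212  0.35723559 -0.84220872] 40.23916268899631
```

View pics/side4.png

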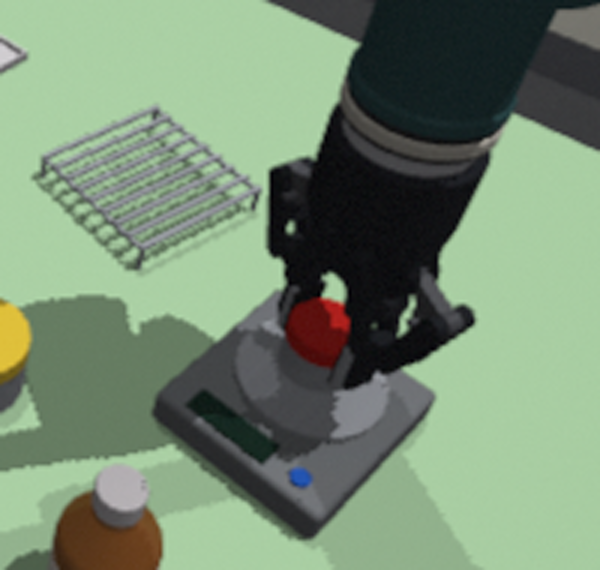

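The red tin is above the middle of the pan. Lowering it.

Emit:
servo_tool --commands '[[20,[0,0,-5],0],[20,[0,0,-8],0],[20,[0,0,-9],0],[20,[0,0,-10],0],[20,[0,0,-10],0],[20,[0,0,-10],0]]'

```text
clock: 6.6
tcp_pos: [558.1, -289.3, 42.4]
ee_rot: [0.186, 0.982, -0.0, 0.0]
force: [-0.0, 0.5, -0.4]
opening: 40.3
```

Emit:
servo_tool --commands '[[20,[0,0,-1],0],[20,[0,0,-1],0],[20,[0,0,-1],0]]'

```text
clock: 6.9
tcp_pos: [558.2, -289.4, 42.3]
ee_rot: [0.186, 0.982, -0.0, 0.0]
force: [-3.1, 1.5, 5.4]
opening: 40.1
```

Contact at 5 N. Releasing gently.

Emit:
servo_tool --commands '[[44,[0,0,0],0],[50,[0,0,0],0],[60,[0,0,0],0],[70,[0,0,0],0],[70,[0,0,0],0],[70,[0,0,0],0]]'

```text
clock: 7.5
tcp_pos: [558.0, -289.3, 41.2]
ee_rot: [0.186, 0.982, 0.0, -0.0]
force: [-0.7, -0.2, -0.4]
opening: 70.2
```

Emit:
servo_tool --commands '[[75,[0,0,10],0],[80,[0,0,30],0],[85,[0,0,60],0],[85,[0,0,100],0],[85,[0,0,120],0],[85,[-10,30,120],0],[85,[-20,70,120],0]]'

```text
clock: 8.2
tcp_pos: [538.6, -220.5, 163.7]
ee_rot: [0.188, 0.982, -0.001, 0.002]
force: [0.0, 1.0, -0.7]
opening: 84.8
```

```bash
python3 - <<'E'
from h import *
s=ctrl.state();print(s["clock"],s["tcp_pos"],s["force"],s["opening"])
im,d=ctrl.read_camera("side");cv2.imwrite("pics/side5.png",cv2.resize(im[130:320,240:490],None,fx=3,fy=3,interpolation=cv2.INTER_CUBIC))
P=cloud("side",d);m=(abs(P[...,0]-557)<35)&(abs(P[...,1]+289)<35)&(P[...,2]>62)&(P[...,2]<78);p=P[m]
cc,r=cv2.minEnclosingCircle(p[:,:2].astype(np.float32));print(cc,r,p.mean(0))
E
```

```text
8.2 [ 538.59262134 -220.45264574  163.65420674] [ 0.03432257  1.0302038  -0.69487389] 84.79735819041795
(555.851318359375, -287.5623779296875) 23.332426071166992 [ 551.83873289 -287.53500583   70.35001758]
```

View pics/side5.png

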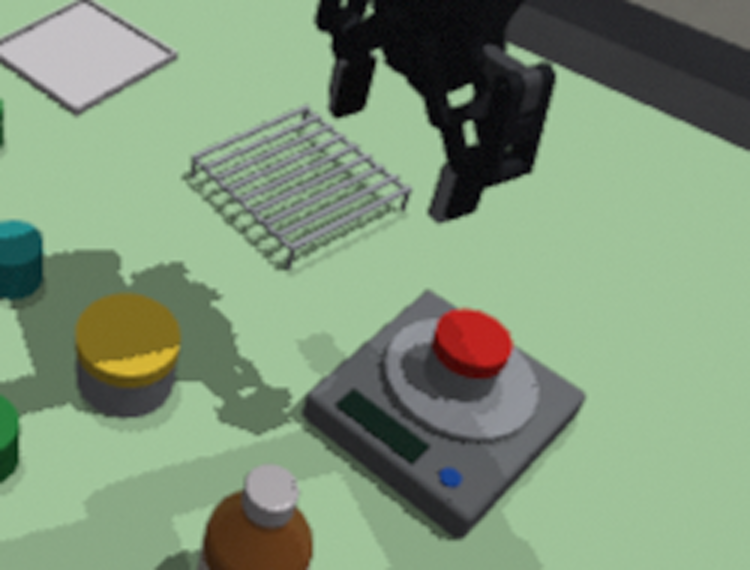

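The red tin sits in the middle of the pan: lid (555.9,-287.6) and pan (555.6,-287.7), both in side-camera terms. Next is the white tin.

Emit:
servo_tool --commands '[[85,[-15,38,0],0],[85,[-31,80,0],0],[85,[-48,124,0],0],[85,[-65,168,0],0],[85,[-82,212,0],0],[85,[-98,254,0],0],[85,[-112,290,-10],0],[85,[-120,310,-25],0]]'

```text
clock: 9.05
tcp_pos: [417.9, 93.1, 138.2]
ee_rot: [0.185, 0.983, 0.001, 0.002]
force: [1.0, -0.6, 0.4]
opening: 85.0
```

Emit:
servo_tool --commands '[[85,[0,0,-15],0],[85,[0,0,-35],0],[85,[0,0,-50],0],[85,[0,0,-50],0],[85,[0,0,-50],0]]'

```text
clock: 9.55
tcp_pos: [418.4, 90.7, 87.1]
ee_rot: [0.186, 0.982, 0.0, 0.0]
force: [0.5, 0.1, 0.3]
opening: 84.7
```

Emit:
servo_tool --commands '[[85,[0,-1,-10],0],[85,[0,-1,-20],0],[85,[0,-1,-30],0],[85,[0,-1,-35],0],[85,[0,-1,-35],0],[60,[0,-1,-35],0],[50,[0,-1,-35],0],[45,[0,-1,-35],0]]'

```text
clock: 10.35
tcp_pos: [418.4, 89.8, 51.8]
ee_rot: [0.186, 0.982, 0.0, 0.0]
force: [0.6, 0.4, 0.1]
opening: 45.5
```

Emit:
servo_tool --commands '[[40,[0,0,0],0],[30,[0,0,0],0],[20,[0,0,0],0],[20,[0,0,0],0],[20,[0,0,0],0],[20,[0,0,0],0]]'

```text
clock: 10.95
tcp_pos: [418.6, 89.9, 52.1]
ee_rot: [0.186, 0.982, 0.0, 0.001]
force: [-0.2, 1.2, 5.5]
opening: 40.4
```

Emit:
servo_tool --commands '[[20,[0,0,5],0],[20,[0,0,12],0],[20,[0,0,22],0],[20,[0,0,35],0],[20,[0,0,50],0],[20,[0,0,70],0],[20,[0,0,80],0],[20,[0,0,80],0]]'

```text
clock: 11.75
tcp_pos: [419.5, 89.8, 133.8]
ee_rot: [0.186, 0.982, 0.001, 0.002]
force: [-0.2, -0.5, -1.4]
opening: 40.2
```

```bash
python3 - <<'E'
from h import *
s=ctrl.state();print(s["clock"],s["tcp_pos"],s["force"],s["opening"])
im,d=ctrl.read_camera("side");cv2.imwrite("pics/side6.png",cv2.resize(im[50:250,110:360],None,fx=3,fy=3,interpolation=cv2.INTER_CUBIC))
E
```

```text
11.75 [419.48938686  89.79820914 133.78180695] [-0.18538573 -0.47666815 -1.4325466 ] 40.21450270278978
```

View pics/side6.png

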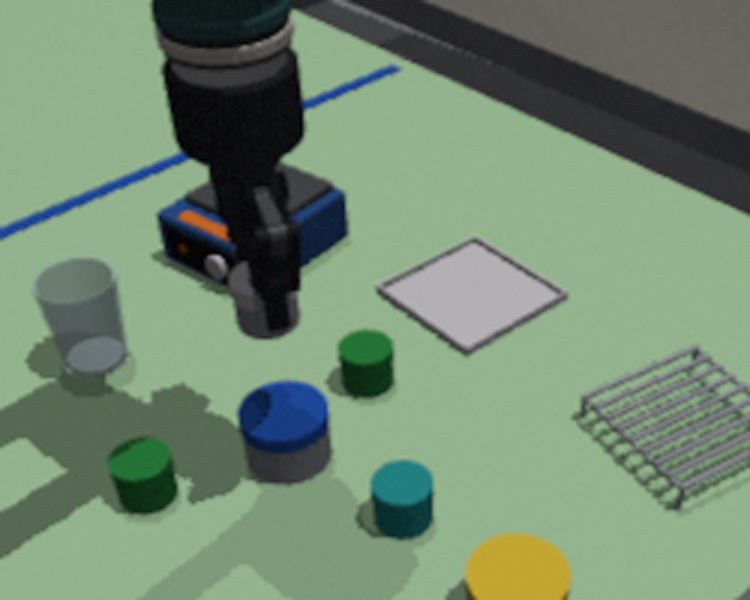

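The white tin is held upright and the blue tin stayed. On to the hotplate.

Emit:
servo_tool --commands '[[20,[10,15,0],0],[20,[32,46,0],0],[20,[58,84,0],0],[20,[84,122,0],0],[20,[110,160,0],0],[20,[136,197,0],0],[20,[156,226,0],0],[20,[165,239,0],0]]'

```text
clock: 12.6
tcp_pos: [583.4, 331.1, 128.5]
ee_rot: [0.185, 0.983, -0.0, -0.001]
force: [0.9, -0.6, -0.6]
opening: 40.7
```

Emit:
servo_tool --commands '[[20,[0,0,0],0],[20,[0,0,-10],0],[20,[0,0,-25],0],[20,[0,0,-40],0],[20,[0,0,-50],0],[20,[0,0,-57],0],[20,[0,0,-57],0],[20,[0,0,-57],0]]'

```text
clock: 13.4
tcp_pos: [583.2, 328.7, 74.6]
ee_rot: [0.186, 0.982, 0.0, 0.0]
force: [0.1, -0.3, -0.3]
opening: 40.5
```

```bash
python3 - <<'E'
from h import *
s=ctrl.state();print(s["clock"],s["tcp_pos"],s["force"],s["opening"])
im,d=ctrl.read_camera("side");cv2.imwrite("pics/side7.png",cv2.resize(im[0:200,100:350],None,fx=3,fy=3,interpolation=cv2.INTER_CUBIC))
E
```

```text
13.4 [583.21045394 328.6648486   74.57151214] [ 0.14720511 -0.29663214 -0.26900196] 40.536804959084876
```

View pics/side7.png

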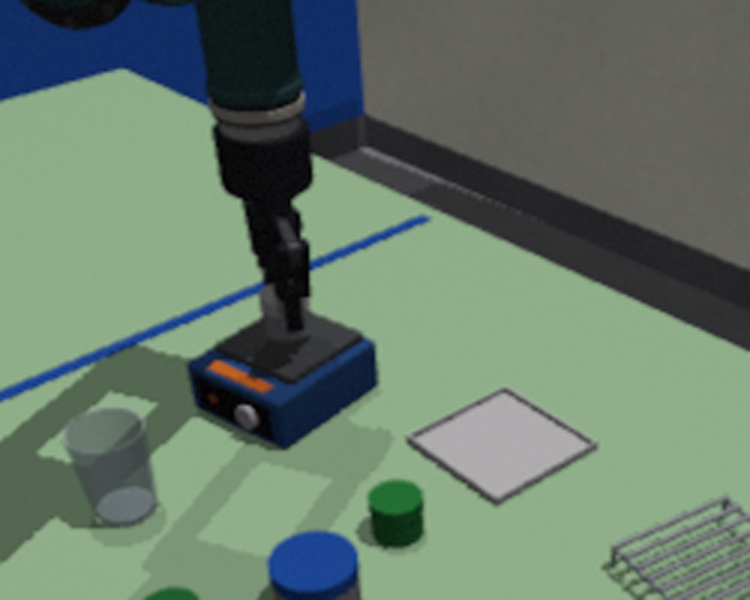

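The white tin hovers over the plate. Lowering about 9 mm to contact.

Emit:
servo_tool --commands '[[20,[0.5,0.5,-4],0],[20,[0.5,0.5,-7],0],[20,[0.5,0.5,-8.5],0],[20,[0.5,0.5,-9.5],0],[20,[0.5,0.5,-9.5],0],[20,[0.5,0.5,-9.5],0]]'

```text
clock: 14.05
tcp_pos: [583.5, 329.2, 65.2]
ee_rot: [0.186, 0.982, 0.0, 0.0]
force: [-1.9, -0.8, 1.7]
opening: 40.8
```

Emit:
servo_tool --commands '[[20,[0,0,-1],0],[20,[0,0,-1],0],[44,[0,0,-1],0],[50,[0,0,-1],0],[60,[0,0,-1],0],[70,[0,0,-1],0],[70,[0,0,-1],0],[70,[0,0,-1],0]]'

```text
clock: 14.85
tcp_pos: [583.6, 329.2, 63.7]
ee_rot: [0.186, 0.982, 0.0, -0.0]
force: [-0.1, -0.6, 0.7]
opening: 69.9
```

Emit:
servo_tool --commands '[[75,[0,0,10],0],[80,[0,0,30],0],[85,[0,0,60],0],[85,[0,0,90],0],[85,[0,0,100],0],[85,[-20,-30,100],0],[85,[-46,-68,100],0],[85,[-72,-106,100],0]]'

```text
clock: 15.65
tcp_pos: [510.4, 222.2, 163.1]
ee_rot: [0.186, 0.983, -0.0, -0.0]
force: [0.7, 0.2, 1.0]
opening: 84.6
```

```bash
python3 - <<'E'
from h import *
s=ctrl.state();print(s["clock"],s["tcp_pos"],s["force"],s["opening"])
im,d=ctrl.read_camera("side");cv2.imwrite("pics/side8.png",cv2.resize(im[50:250,100:350],None,fx=3,fy=3,interpolation=cv2.INTER_CUBIC))
P=cloud("side",d)
for c,zl,zh,r in(((581,331),86,101,35),((418,90),40,50,42)):
    m=(abs(P[...,0]-c[0])<r)&(abs(P[...,1]-c[1])<r)&(P[...,2]>zl)&(P[...,2]<zh);p=P[m]
    cc,r=cv2.minEnclosingCircle(p[:,:2].astype(np.float32));print(cc,r,p.mean(0))
E
```

```text
15.65 [510.42687456 222.20970513 163.05247031] [0.66094822 0.16990245 1.0036868 ] 84.61700908279214
(579.8302001953125, 331.65789794921875) 23.329524993896484 [568.04072744 330.5348938   93.27726247]
(418.46075439453125, 91.18531799316406) 34.03483200073242 [415.79497404  89.18300565  46.68061758]
```

View pics/side8.png

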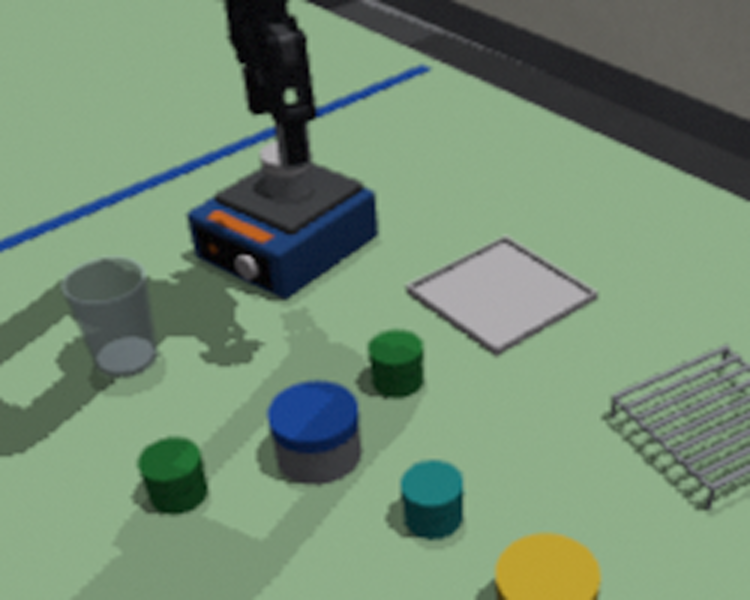

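The white tin stands in the middle of the plate, at (283,175) in the crop and still partly hidden. Next is the blue tin.

Emit:
servo_tool --commands '[[85,[-25,-37,0],0],[85,[-52,-76,-10],0],[85,[-78,-114,-30],0],[85,[-91,-133,-55],0],[85,[-91,-133,-80],0],[85,[-91,-133,-95],0],[85,[-91,-133,-95],0],[85,[-91,-133,-95],0]]'

```text
clock: 16.5
tcp_pos: [420.6, 90.3, 69.0]
ee_rot: [0.186, 0.982, 0.0, -0.0]
force: [0.2, -0.2, 0.9]
opening: 85.1
```

Emit:
servo_tool --commands '[[85,[0,-1,-10],0],[85,[0,-1,-22],0],[85,[0,-1,-34],0],[85,[0,-1,-46],0],[85,[0,-1,-54],0],[85,[0,-1,-55],0],[85,[0,-1,-55],0]]'

```text
clock: 17.2
tcp_pos: [420.3, 89.2, 13.4]
ee_rot: [0.186, 0.982, -0.0, -0.0]
force: [-0.3, -0.3, 0.4]
opening: 85.1
```

Emit:
servo_tool --commands '[[75,[0,0,0],0],[68,[0,0,0],0],[62,[0,0,0],0],[50,[0,0,0],0],[40,[0,0,0],0],[40,[0,0,0],0],[40,[0,0,0],0]]'

```text
clock: 17.9
tcp_pos: [421.3, 89.3, 15.0]
ee_rot: [0.186, 0.982, 0.0, 0.001]
force: [-0.9, 1.1, 5.5]
opening: 62.5
```

Emit:
servo_tool --commands '[[40,[0,0,4],0],[40,[0,0,10],0],[40,[0,0,20],0],[40,[0,0,35],0],[40,[0,0,55],0],[40,[0,0,75],0],[40,[0,0,90],0],[40,[0,0,90],0]]'

```text
clock: 18.7
tcp_pos: [422.4, 89.3, 106.8]
ee_rot: [0.186, 0.982, 0.001, 0.003]
force: [0.2, 0.1, -3.0]
opening: 62.2
```

```bash
python3 - <<'E'
from h import *
s=ctrl.state();print(s["clock"],s["tcp_pos"],s["force"],s["opening"])
im,d=ctrl.read_camera("side");cv2.imwrite("pics/side9.png",cv2.resize(im[50:250,100:350],None,fx=3,fy=3,interpolation=cv2.INTER_CUBIC))
P=cloud("side",d)
for c,zl,zh,r in(((581,331),86,101,35),((427,-131),40,50,42)):
    m=(abs(P[...,0]-c[0])<r)&(abs(P[...,1]-c[1])<r)&(P[...,2]>zl)&(P[...,2]<zh);p=P[m]
    if len(p)<9: print(len(p));continue
    cc,r=cv2.minEnclosingCircle(p[:,:2].astype(np.float32));print(cc,r,p.mean(0))
E
```

```text
18.7 [422.39928015  89.33522287 106.76263361] [ 0.15133176  0.14436805 -3.04944653] 62.210337221232926
0
(428.5560607910156, -128.69424438476562) 33.40316390991211 [ 426.16438392 -130.70155314   46.35137871]
```

View pics/side9.png

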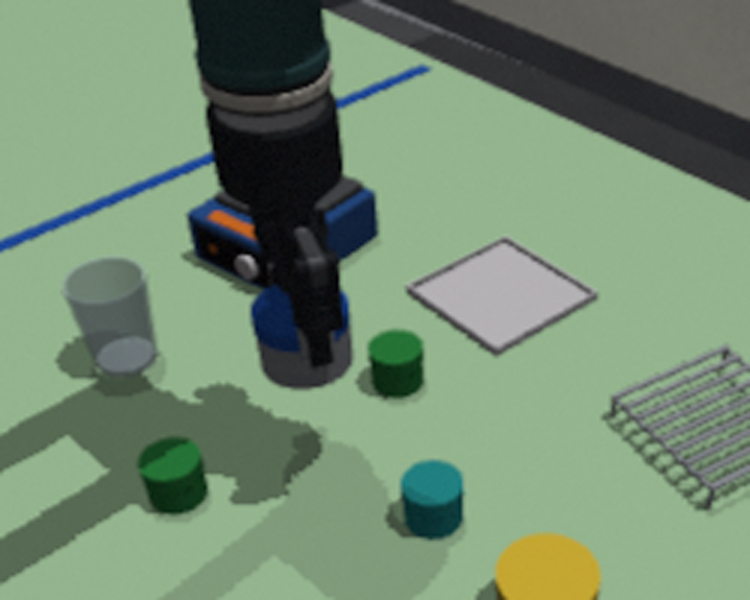

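The blue tin is held upright. Moving to the rack.

Emit:
servo_tool --commands '[[40,[15,-13,0],0],[40,[48,-41,0],0],[40,[84,-72,0],0],[40,[120,-102,0],0],[40,[156,-133,0],0],[40,[190,-162,0],0],[40,[216,-185,0],0],[40,[228,-195,0],0]]'

```text
clock: 19.55
tcp_pos: [649.5, -108.5, 101.0]
ee_rot: [0.187, 0.982, -0.0, -0.001]
force: [-0.8, -0.4, -2.9]
opening: 62.4
```

Emit:
servo_tool --commands '[[40,[0,0,0],0],[40,[0,0,-10],0],[40,[0,0,-24],0],[40,[0,0,-38],0],[40,[0,0,-50],0],[40,[0,0,-54],0],[40,[0,0,-54],0],[40,[0,0,-54],0]]'

```text
clock: 20.35
tcp_pos: [648.9, -105.8, 50.3]
ee_rot: [0.186, 0.983, 0.0, 0.0]
force: [0.3, -0.5, -2.0]
opening: 62.3
```

```bash
python3 - <<'E'
from h import *
s=ctrl.state();print(s["clock"],s["tcp_pos"],s["force"],s["opening"])
im,d=ctrl.read_camera("side");cv2.imwrite("pics/side10.png",cv2.resize(im[70:270,220:470],None,fx=3,fy=3,interpolation=cv2.INTER_CUBIC))
E
```

```text
20.35 [ 648.86894398 -105.78540053   50.30164557] [ 0.30815515 -0.52313056 -2.02626044] 62.32033567901688
```

View pics/side10.png

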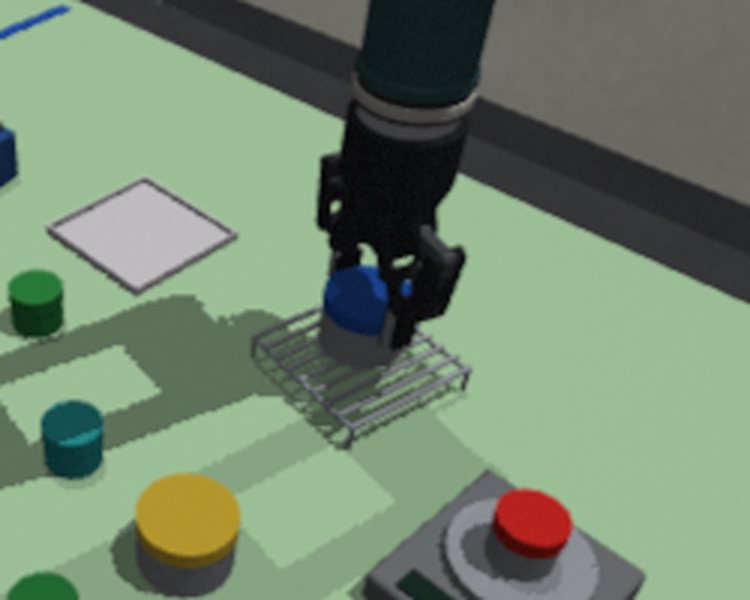

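The blue tin is over the rack's centre. Lowering it.

Emit:
servo_tool --commands '[[40,[0,0,-4],0],[40,[0,0,-7],0],[40,[0,0,-9],0],[40,[0,0,-10],0],[40,[0,0,-10],0],[40,[0,0,-10],0]]'

```text
clock: 21.0
tcp_pos: [648.5, -105.8, 40.1]
ee_rot: [0.186, 0.982, 0.0, 0.0]
force: [-1.7, -0.4, -0.7]
opening: 62.0
```

Emit:
servo_tool --commands '[[40,[0,0,-1],0],[40,[0,0,-1],0],[40,[0,0,-1],0]]'

```text
clock: 21.3
tcp_pos: [648.6, -105.8, 40.0]
ee_rot: [0.186, 0.982, -0.0, 0.0]
force: [-4.2, 0.9, 4.9]
opening: 62.6
```

Emit:
servo_tool --commands '[[65,[0,0,0],0],[70,[0,0,0],0],[78,[0,0,0],0],[85,[0,0,0],0],[85,[0,0,0],0],[85,[0,0,0],0]]'

```text
clock: 21.9
tcp_pos: [648.6, -105.8, 38.7]
ee_rot: [0.186, 0.982, 0.0, 0.0]
force: [0.2, 0.7, 0.9]
opening: 85.3
```

Emit:
servo_tool --commands '[[85,[0,0,10],0],[85,[0,0,30],0],[85,[0,0,60],0],[85,[0,0,90],0],[85,[0,0,100],0],[85,[-30,0,100],0],[85,[-70,-5,100],0],[85,[-115,-10,100],0]]'

```text
clock: 22.7
tcp_pos: [532.5, -115.7, 138.2]
ee_rot: [0.186, 0.983, -0.0, -0.0]
force: [0.1, -0.4, 0.9]
opening: 85.3
```

```bash
python3 - <<'E'
from h import *
s=ctrl.state();print(s["clock"],s["tcp_pos"],s["force"],s["opening"])
im,d=ctrl.read_camera("side");cv2.imwrite("pics/side11.png",cv2.resize(im[70:270,170:470],None,fx=2.6,fy=2.6,interpolation=cv2.INTER_CUBIC))
P=cloud("side",d)
for c,zl,zh,r in(((646,-104),65,76,42),((427,-131),40,50,42)):
    m=(abs(P[...,0]-c[0])<r)&(abs(P[...,1]-c[1])<r)&(P[...,2]>zl)&(P[...,2]<zh);p=P[m]
    if len(p)<9: print(len(p));continue
    cc,r=cv2.minEnclosingCircle(p[:,:2].astype(np.float32));print(cc,r,p.mean(0))
E
```

```text
22.7 [ 532.47216984 -115.72243587  138.15290537] [ 0.06050447 -0.40027265  0.87243251] 85.25293121262307
(646.3865356445312, -107.25692749023438) 33.62554168701172 [ 642.96248588 -119.96633291   70.93806373]
(427.875, -128.2423553466797) 33.364646911621094 [ 426.02206168 -130.64659271   46.32548244]
```

View pics/side11.png

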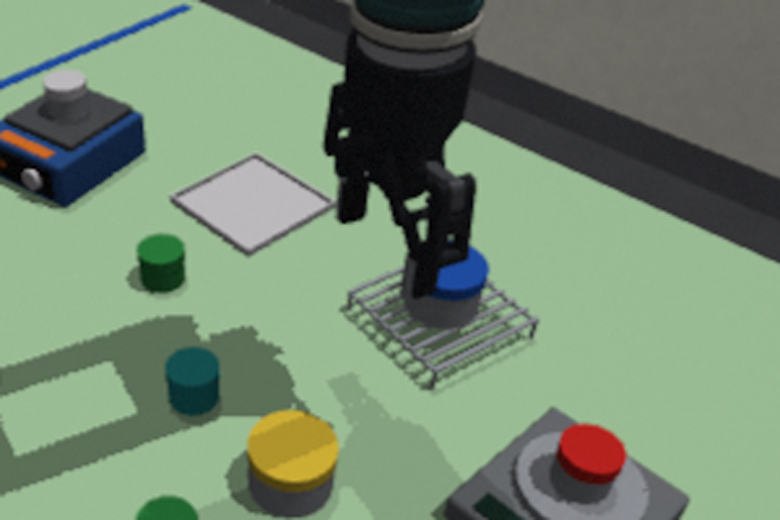

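Blue stands on the rack and white on the hotplate. Now the yellow tin.

Emit:
servo_tool --commands '[[85,[-35,-5,0],0],[85,[-75,-11,-10],0],[85,[-103,-15,-30],0],[85,[-103,-15,-55],0],[85,[-103,-15,-70],0],[85,[-103,-15,-70],0],[85,[-103,-15,-70],0]]'

```text
clock: 23.45
tcp_pos: [430.6, -130.8, 68.9]
ee_rot: [0.186, 0.982, 0.0, -0.0]
force: [-0.1, 0.9, 0.5]
opening: 84.6
```

Emit:
servo_tool --commands '[[85,[0,0,-10],0],[85,[0,0,-22],0],[85,[0,0,-34],0],[85,[0,0,-46],0],[85,[0,0,-54],0],[85,[0,0,-55],0],[85,[0,0,-55],0]]'

```text
clock: 24.15
tcp_pos: [430.4, -130.7, 13.4]
ee_rot: [0.186, 0.982, 0.0, -0.0]
force: [-0.8, -0.2, 0.1]
opening: 84.8
```

Emit:
servo_tool --commands '[[75,[0,0,0],0],[68,[0,0,0],0],[62,[0,0,0],0],[50,[0,0,0],0],[40,[0,0,0],0],[40,[0,0,0],0],[40,[0,0,0],0]]'

```text
clock: 24.85
tcp_pos: [431.1, -131.2, 15.0]
ee_rot: [0.186, 0.982, -0.0, 0.001]
force: [-1.9, -0.4, 6.3]
opening: 62.6
```

Emit:
servo_tool --commands '[[40,[0,0,4],0],[40,[0,0,10],0],[40,[0,0,20],0],[40,[0,0,35],0],[40,[0,0,55],0],[40,[0,0,75],0],[40,[0,0,90],0],[40,[0,0,90],0]]'

```text
clock: 25.65
tcp_pos: [432.3, -131.5, 106.8]
ee_rot: [0.186, 0.982, -0.001, 0.003]
force: [0.1, 0.0, -3.1]
opening: 62.6
```

```bash
python3 - <<'E'
from h import *
s=ctrl.state();print(s["clock"],s["tcp_pos"],s["force"],s["opening"])
im,d=ctrl.read_camera("side");cv2.imwrite("pics/side12.png",cv2.resize(im[70:320,170:470],None,fx=2.4,fy=2.4,interpolation=cv2.INTER_CUBIC))
P=cloud("side",d)
for c,zl,zh,r in(((646,-104),65,76,42),((581,331),86,101,35)):
    m=(abs(P[...,0]-c[0])<r)&(abs(P[...,1]-c[1])<r)&(P[...,2]>zl)&(P[...,2]<zh);p=P[m]
    if len(p)<9: print(len(p));continue
    cc,r=cv2.minEnclosingCircle(p[:,:2].astype(np.float32));print(cc,r,p.mean(0))
# tray corners in side view
hs=cv2.cvtColor(im,cv2.COLOR_BGR2HSV).astype(int)
m=((hs[...,1]<50)&(hs[...,2]>85)).astype(np.uint8);q=np.zeros_like(m);q[126:170,230:305]=m[126:170,230:305]
k,L,st,c=cv2.connectedComponentsWithStats(q);i=1+np.argmax(st[1:,4]);print(st[i],c[i],toplane("side",c[i],3.5))
E
```

```text
25.65 [ 432.30143497 -131.50857584  106.82160907] [ 0.08787579  0.00728019 -3.06685985] 62.62216213996265
(644.6131591796875, -101.9366455078125) 34.64169692993164 [ 642.52986812 -104.61220354   71.06352443]
(579.8562622070312, 330.98828125) 23.130107879638672 [577.34565048 326.79127868  94.62849424]
[234 126  32  41 580] [253.17413793 146.79482759] [[634.76132979 163.20298358   3.5       ]]
```

View pics/side12.png

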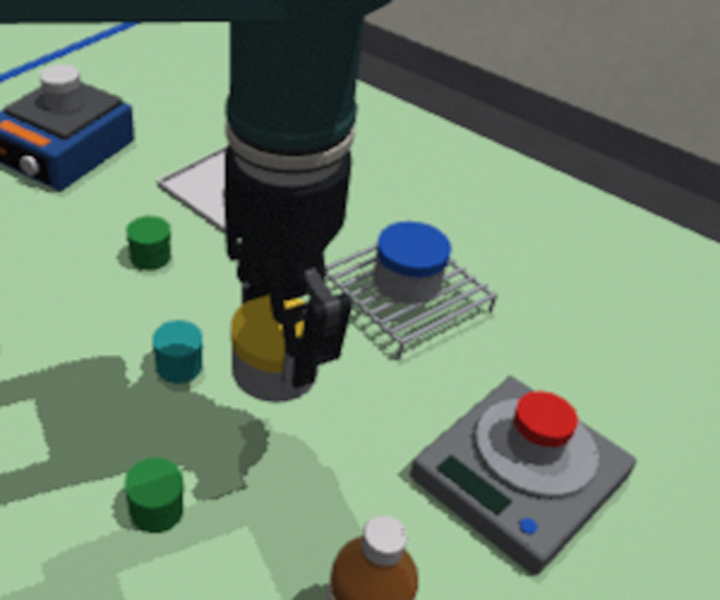

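The yellow tin is held upright. Quick tray-centre cross-check from the first, unobstructed side picture.

```bash
python3 - <<'E'
from h import *
for n,sl in(("side",np.s_[126:170,230:305]),("top",np.s_[100:160,168:230])):
    im=cv2.imread(f"pics/{n}0.png");hs=cv2.cvtColor(im,cv2.COLOR_BGR2HSV).astype(int)
    m=((hs[...,1]<60)).astype(np.uint8);q=np.zeros_like(m);q[sl]=m[sl]
    c=max(cv2.findContours(q,0,2)[0],key=cv2.contourArea)
    h=toplane(n,c[:,0],5)[:,:2].astype(np.float32);r=cv2.minAreaRect(h);M=cv2.moments(cv2.convexHull(h));print(n,r,M['m10']/M['m00'],M['m01']/M['m00'])
E
```

```text
side ((662.91259765625, 137.8795928955078), (192.8311309814453, 211.55682373046875), 45.124637603759766) 665.929452936718 140.36307085936113
top ((662.4874877929688, 133.99172973632812), (130.09754943847656, 131.22076416015625), 86.92487335205078) 662.576565967376 134.17858459921553
```

```bash
python3 - <<'E'
from h import *
for n,sl,seed in(("side",np.s_[126:170,230:305],(267,148)),("top",np.s_[100:160,168:230],(199,130))):
    im=cv2.imread(f"pics/{n}0.png");hs=cv2.cvtColor(im,cv2.COLOR_BGR2HSV).astype(int)
    print(n,hs[seed[1],seed[0]],"row",hs[seed[1],sl[1],1].tolist(),hs[seed[1],sl[1],2].tolist())
    for th in(20,35):
      m=((hs[...,1]<th)&(hs[...,2]>95)).astype(np.uint8);q=np.zeros_like(m);q[sl]=m[sl]
      k,L,st,cen=cv2.connectedComponentsWithStats(q);i=L[seed[1],seed[0]]
      c=max(cv2.findContours((L==i).astype(np.uint8),0,2)[0],key=cv2.contourArea)
      for z in (3,6):
        h=toplane(n,c[:,0],z)[:,:2].astype(np.float32);r=cv2.minAreaRect(h);M=cv2.moments(cv2.convexHull(h));print(n,th,z,np.round(r[0],1),np.round(r[1],1),round(M['m10']/M['m00'],1),round(M['m01']/M['m00'],1),toplane(n,cen[i],z).round(1))
E
```

```text
side [143   6 169] row [53, 55, 55, 56, 55, 53, 47, 25, 0, 6, 2, 5, 5, 5, 5, 5, 5, 5, 3, 3, 5, 3, 3, 5, 5, 5, 5, 5, 5, 5, 5, 5, 5, 5, 5, 3, 5, 6, 3, 5, 5, 5, 3, 3, 5, 5, 6, 5, 5, 3, 3, 5, 3, 5, 5, 5, 5, 3, 5, 5, 5, 5, 6, 3, 5, 3, 6, 5, 8, 45, 53, 55, 53, 55, 55] [168, 167, 167, 168, 168, 155, 115, 71, 67, 86, 129, 160, 168, 167, 168, 168, 167, 167, 167, 167, 166, 167, 167, 168, 168, 168, 167, 167, 166, 168, 167, 168, 167, 168, 167, 167, 167, 169, 167, 167, 168, 167, 168, 167, 168, 167, 167, 167, 167, 167, 167, 168, 166, 167, 168, 167, 167, 167, 167, 167, 168, 167, 168, 167, 167, 147, 124, 108, 97, 141, 167, 168, 168, 167, 167]
side 20 3 [663.7 139.9] [121.2 122.5] 663.4 139.7 [[659.5 136.7   3. ]]
side 20 6 [660.7 137. ] [120.6 121.8] 660.4 136.8 [[656.5 133.9   6. ]]
side 35 3 [664.3 141.6] [124.6 123.5] 664.2 141.5 [[660.5 138.4   3. ]]
side 35 6 [661.3 138.7] [124.  122.9] 661.2 138.6 [[657.5 135.5   6. ]]
top [  0   2 124] row [62, 62, 62, 62, 58, 42, 19, 5, 2, 2, 2, 2, 2, 4, 4, 2, 4, 4, 2, 2, 4, 4, 6, 2, 4, 2, 4, 4, 4, 6, 4, 2, 4, 4, 6, 4, 4, 4, 2, 4, 4, 4, 4, 4, 4, 4, 4, 2, 2, 2, 2, 2, 11, 37, 58, 62, 64, 62, 62, 64, 64, 62] [120, 120, 120, 120, 119, 116, 107, 104, 110, 120, 122, 124, 124, 125, 124, 124, 125, 125, 125, 124, 124, 124, 125, 124, 124, 124, 125, 125, 124, 125, 125, 124, 124, 124, 125, 125, 125, 125, 124, 125, 125, 125, 125, 125, 125, 125, 125, 125, 125, 125, 125, 122, 116, 111, 115, 119, 120, 120, 120, 120, 120, 119]
top 20 3 [662.  134.1] [120.1 119.9] 661.9 134.3 [[661.2 134.4   3. ]]
top 20 6 [661.2 133.7] [119.7 119.5] 661.1 133.9 [[660.4 134.    6. ]]
top 35 3 [662.6 134.2] [122.3 122.4] 662.8 134.2 [[662.1 134.3   3. ]]
top 35 6 [661.9 133.8] [121.9 122. ] 662.0 133.8 [[661.3 133.9   6. ]]
```

Tray centre agrees at about (660,134.5) in tool coordinates. Moving there.

Emit:
servo_tool --commands '[[40,[15,18,0],0],[40,[44,51,0],0],[40,[75,87,0],0],[40,[106,123,0],0],[40,[137,159,0],0],[40,[168,195,0],0],[40,[196,228,0],0],[40,[218,252,0],0]]'

```text
clock: 26.5
tcp_pos: [648.8, 123.8, 101.3]
ee_rot: [0.185, 0.983, -0.0, -0.002]
force: [0.1, -0.1, -2.2]
opening: 62.3
```

Emit:
servo_tool --commands '[[40,[11,13,0],0],[40,[11,13,-5],0],[40,[11,13,-20],0],[40,[11,13,-38],0],[40,[11,13,-56],0],[40,[11,13,-70],0],[40,[11,13,-75],0],[40,[11,13,-75],0]]'

```text
clock: 27.3
tcp_pos: [658.2, 133.4, 27.0]
ee_rot: [0.187, 0.982, -0.001, -0.002]
force: [0.2, -0.6, -2.7]
opening: 62.4
```

```bash
python3 - <<'E'
from h import *
s=ctrl.state();print(s["clock"],s["tcp_pos"],s["force"],s["opening"])
im,d=ctrl.read_camera("side");cv2.imwrite("pics/side13.png",cv2.resize(im[20:220,150:400],None,fx=3,fy=3,interpolation=cv2.INTER_CUBIC))
E
```

```text
27.3 [658.20811069 133.43669753  26.99925228] [ 0.17106418 -0.6474796  -2.71626504] 62.43711740595406
```

View pics/side13.png

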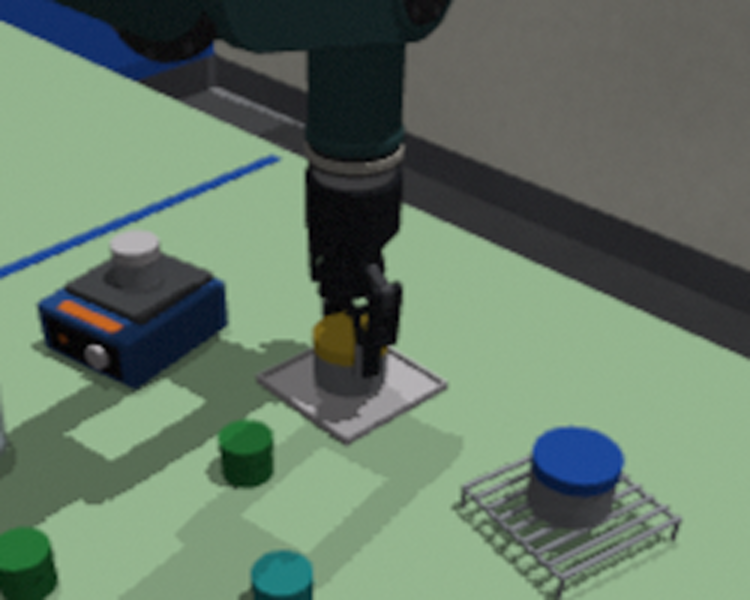

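The yellow tin is over the tray's middle. Lowering about 9 mm.

Emit:
servo_tool --commands '[[40,[0,0.5,-3],0],[40,[0,0.5,-6],0],[40,[0,0.5,-8],0],[40,[0,0.5,-9],0],[40,[0,0.5,-9],0],[40,[0,0.5,-9],0]]'

```text
clock: 27.95
tcp_pos: [659.6, 134.7, 19.9]
ee_rot: [0.186, 0.982, 0.0, 0.0]
force: [-0.5, -0.2, -3.3]
opening: 62.1
```

Emit:
servo_tool --commands '[[40,[0,0,-1],0],[40,[0,0,-2],0],[40,[0,0,-2.5],0],[40,[0,0,-2.5],0],[40,[0,0,-2.5],0]]'

```text
clock: 28.45
tcp_pos: [659.7, 134.7, 18.1]
ee_rot: [0.186, 0.982, 0.0, 0.0]
force: [-3.4, -0.2, 1.7]
opening: 62.4
```

Emit:
servo_tool --commands '[[40,[0,0,-0.5],0],[65,[0,0,-0.5],0],[70,[0,0,-0.5],0],[78,[0,0,-0.5],0],[85,[0,0,-0.5],0],[85,[0,0,-0.5],0]]'

```text
clock: 29.05
tcp_pos: [659.6, 134.7, 16.7]
ee_rot: [0.186, 0.982, 0.0, 0.0]
force: [0.2, -0.2, -0.2]
opening: 84.7
```

Emit:
servo_tool --commands '[[85,[0,0,10],0],[85,[0,0,30],0],[85,[0,0,60],0],[85,[0,0,95],0],[85,[0,0,130],0],[85,[-30,-20,150],0],[85,[-70,-40,150],0],[85,[-115,-60,150],0]]'

```text
clock: 29.85
tcp_pos: [544.6, 74.1, 169.0]
ee_rot: [0.186, 0.983, 0.0, 0.002]
force: [-1.0, -0.4, 0.4]
opening: 85.3
```

Emit:
servo_tool --commands '[[85,[-40,15,0],0],[85,[-80,30,0],0],[85,[-120,45,0],0],[85,[-160,60,0],0],[85,[-200,75,0],0],[85,[-230,90,0],0],[85,[-230,90,0],0]]'

```text
clock: 30.55
tcp_pos: [312.0, 165.9, 167.8]
ee_rot: [0.184, 0.983, 0.001, 0.001]
force: [-0.2, 0.9, -0.1]
opening: 84.9
```

```bash
python3 - <<'E'
from h import *
s=ctrl.state();print(s["clock"],s["tcp_pos"],s["force"],s["opening"])
for n in("top","side"):
    im,d=ctrl.read_camera(n);cv2.imwrite(f"pics/{n}14.png",cv2.resize(im,None,fx=1.5,fy=1.5,interpolation=cv2.INTER_CUBIC))
    P=cloud(n,d)
    for lab,c,zl,zh,r in(("red",(557,-289),62,78,35),("white",(583,329),86,101,35),("blue",(648,-105),63,76,42),("yel",(660,134),42,54,42),("bottle",(365,-279),100,130,40),("beaker",(378,290),60,90,50)):
        m=(abs(P[...,0]-c[0])<r)&(abs(P[...,1]-c[1])<r)&(P[...,2]>zl)&(P[...,2]<zh);p=P[m]
        if len(p)<9: print(n,lab,len(p));continue
        cc,r=cv2.minEnclosingCircle(p[:,:2].astype(np.float32));print(n,lab,np.round(cc,1),round(r,1),p.mean(0).round(1))
E
```

```text
30.55 [311.95283264 165.87137846 167.84278657] [-0.22633457  0.91969215 -0.10847819] 84.85846796324272
top red [ 557.6 -289.5] 22.0 [ 557.  -288.6   69.9]
top white [584.2 328.2] 22.2 [583.5 327.4  93.3]
top blue [ 648.1 -106.2] 33.1 [ 647.6 -106.1   69.8]
top yel [659.6 134.3] 33.0 [658.9 133.7  47.8]
top bottle [ 364.8 -279.1] 12.6 [ 365.2 -277.8  118.4]
top beaker [378.3 289.8] 32.1 [378.1 294.5  73.6]
side red [ 554.7 -286.4] 22.6 [ 551.8 -287.6   70.4]
side white [579.3 331.4] 22.7 [577.4 326.9  94.8]
side blue [ 644.6 -102.5] 34.3 [ 641.5 -105.2   70.9]
side yel [654.2 138.9] 35.6 [653.5 134.4  49.2]
side bottle [ 361.5 -277.3] 13.0 [ 359.  -278.8  117.6]
side beaker [374.3 292.8] 32.8 [383.  285.5  71.8]
```

View pics/top14.png

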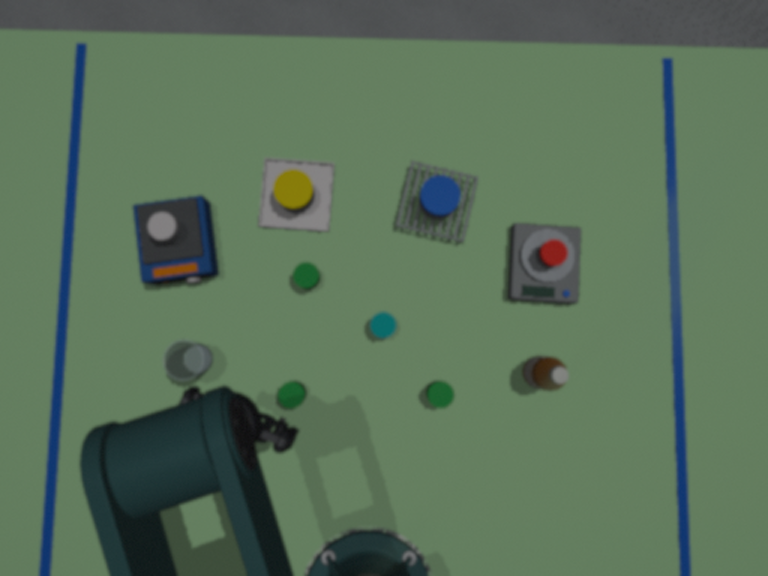

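View pics/side14.png

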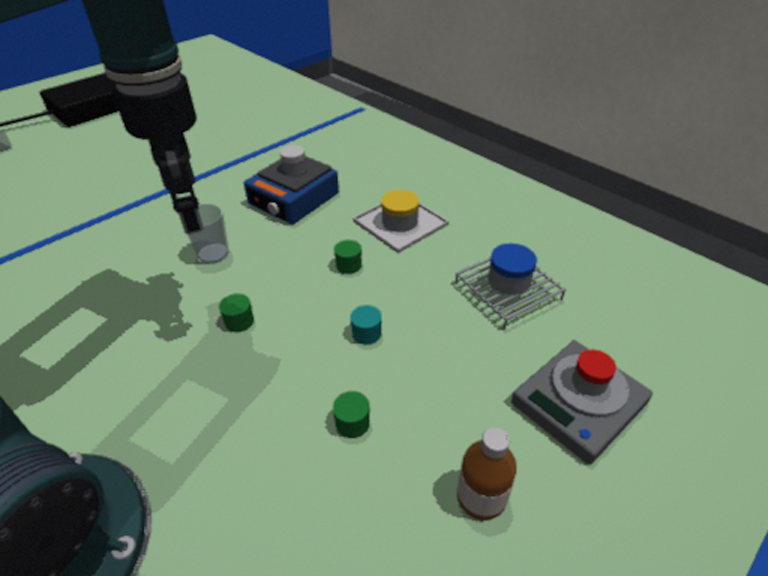

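Both pictures show all four tins upright in the middle of their places. In top-camera terms they're within about 2 mm, the bottle and beaker haven't moved, and the arm is clear. Handing in.

```bash
python3 - <<'E'
from station import ctrl
s=ctrl.state();print(s["clock"],abs(s["qvel"]).max());print(ctrl.finish_job())
E
```

```text
30.65 0.032967754537649975
the job is handed in; nothing more can be done
None
```

I moved all four tins upright to their places and handed the job in at about 31 s: red to the balance pan, white to the hotplate, blue to the wire rack, then yellow to the tray.

- **Centring:** the last top-camera check put every lid within about 2 mm of its place's centre. By side-camera depth, red, white and blue were within about 2.5 mm; yellow looked about 5 mm off, on a looser circle fit. The two cameras differ by a steady 3–4 mm or so.
- **Left alone:** the bottle and beaker measured within 0.5 mm of their start positions in the top camera. The green and turquoise look-alikes were not touched and look unmoved in the pictures.
- **Forces:** the highest wrist force I read was about 7 N. The gripper was open, empty and clear of everything at hand-in.

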